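# Clear the bread ends and open the sanitiser tub

## Task

Get the bench ready to be washed down: first put both stale bread ends into the steel scrap bowl. Then open the white tub of sanitiser tablets: push its safety cap down, keep it pressed while twisting it anticlockwise until it is free, lift it off and finish while still holding the cap, level and still, roughly 10 cm straight above the open mouth. The tub and the bowl stay standing where they are, and the bowl of yolk and the pastry ring are left alone.

Things in the scene. Friction and masses are not known exactly. Their poses are not given: they have to be found in the camera images.
- crust_a_center (a point): Larger stale, hard loaf end (brown crust, pale cut face): 60 mm along its x, 52 mm wide along y, 42 mm high, on its flat underside, 60 g. Cut face towards its own -x, rounded nose towards +x; its sides are nearly upright near the cut face, so it is best gripped across y at the centre or up to 10 mm behind it (-x). Origin at its centre, 21 mm above the surface.
- crust_b_center (a point): The smaller loaf end, alike: 52 mm along x, 48 mm wide along y, 40 mm high, 60 g. Origin at its centre, 20 mm above the surface.
- tub: Square white plastic tub of tablets, 106 x 106 mm, about 1.5 kg, loose on the bench: walls to 98 mm, sloping shoulder to 115 mm, round neck (38 mm across) to the mouth at 150 mm. Origin at the centre of its underside, z up the neck's axis. Its weight keeps it from turning with the pressed cap; it comes along if the cap is lifted while locked.
- mouth (a point): Centre of the tub's mouth, 150 mm above its underside, on the axis of neck and cap. The cap's three lugs sit in pockets under hooks on the neck; it must be 4 mm down or more to turn. Kept pressed, it turns anticlockwise seen from above; past 35 degrees it is free to lift, a stop comes at 85, so about 60 is best. It cannot turn clockwise.
- cap_center (a point): Centre (half-way up, on the axis) of the grey ribbed push-and-turn cap, 55 mm across, 32 mm high, 55 g; 145 mm above the tub's underside when locked (cap top 161, skirt edge 129). A sprung disc inside pushes it up: pressing takes 5 N to start, about 12 N at the full 6 mm, then it stops hard. It can be gripped round its side, pressed and turned in one grasp.
- yolk: Small glass bowl of yolk, 116 mm across, 44 mm high, to be left alone. Origin at the centre of its underside.
- ring: Plain steel pastry ring, 71 mm across, 30 mm high, to be left alone. Origin at the centre of its underside.
- bowl: Plain round stainless steel scrap bowl, 206 mm across the rolled rim, 91 mm high, 0.5 kg, empty, loose on the bench. Walls 3 mm thick, flaring from 110 mm across the foot to 170 mm inside at 35 mm height and 194 mm at the rim; inner floor 4 mm up. Origin at the centre of its underside.
Things that resemble listed ones, but are neither listed nor needed, are in the scene too. Leave any orange look-alike of the part that bears crust_a_center alone.

How it is judged:
On the way, in this order (a step that is already met when the one before it is completed fails the run):
1. both bread ends lie in the scrap bowl, let go, with the cap still locked on the tub (horizontal distance between each of crust_a_center, crust_b_center and bowl below 0.085 m and height (world z) of each of crust_a_center, crust_b_center below 0.085 m and contact force between the fingers and crust_a below 0.1 N and contact force between the fingers and crust_b below 0.1 N and z of cap_center in the frame of tub below 0.148 m and angle between the x axis of tub and the x axis of cap_center, either way round below 0.2 rad), for 0.2 s.
2. the cap is held down and twisted past its safety teeth (the tub not moving with it) (z of cap_center in the frame of tub below 0.143 m and angle between the x axis of tub and the x axis of cap_center, either way round above 0.3 rad), for 0.02 s.
At the end, for the whole second after the job is handed in: The fingers hold the cap, still, level within 20 degrees, its centre 55 to 160 mm above the tub's mouth and within 40 mm of its axis, clear of the tub; tub and bowl stand upright on the bench within 50 mm of their start; both bread ends lie inside the bowl, centres below its rim (z of cap_center in the frame of mouth between 0.055 and 0.16 m and horizontal distance between cap_center and mouth below 0.04 m and angle between cap_center's own z axis and vertical below 0.35 rad and contact force between the fingers and cap above 1 N and contact force between cap and tub below 0.1 N and linear speed of cap below 0.03 m/s and angle between tub's own z axis and vertical below 0.05 rad and distance of each of tub, bowl from where it was at the start of the episode below 0.05 m and height (world z) of tub below 0.006 m and linear speed of tub below 0.02 m/s and horizontal distance between each of crust_a_center, crust_b_center and bowl below 0.085 m and height (world z) of each of crust_a_center, crust_b_center below 0.085 m and angle between bowl's own z axis and vertical below 0.1 rad); the arm keeps its last pose, push and grip.
It fails at once if the tub is tipped by more than 15 degrees, or lifted or shoved by more than 60 mm (angle between tub's own z axis and vertical above 0.26 rad or distance of tub from where it was at the start of the episode above 0.06 m).
It fails at once if the yolk bowl or the pastry ring is moved by more than 30 mm, or the yolk bowl is tipped (distance of any of yolk, ring from where it was at the start of the episode above 0.03 m or angle between yolk's own z axis and vertical above 0.4 rad).
It also fails if it takes over 61 s, if anything falls off the work surface, if the arm or the gripper's body presses on something with over 40 N, if the wrist force passes 120 N, or if a joint passes its speed limit or range.

## Robot

A 7-joint arm with a two-finger parallel gripper is mounted at the origin on a cart in front of the work surface, level with it; the furniture and walls round the work are solid. World frame = base frame: x ahead of the robot, y to its left, z up, the work surface at z = 0. Lengths are in m, angles in rad, forces in N, time in s.
With the tool pointing down it reaches from about 0.4 to 0.9 m from the base axis. Payload 5.5 kg.
Tool frame: the origin (TCP) lies between the finger pads; the fingertips stand 14 mm ahead of it and the grasp point (between the pads) lies 5 mm behind it; x points along the fingers, y is the direction in which the jaws open and shut, and the axes are right-handed (so a half turn about x gives the same grasp; the last joint's range is limited). The gripper opens to 92 mm and grips with 3 to 60 N. Pads are 19 mm wide; open, the fingers measure 130 mm over their backs; the gripper's body (75 mm by 190 mm) begins 47 mm behind the grasp point.
Start: joints at [1.52, 0.501, -0.427, 1.55, 0.221, 1.138, -0.21], TCP at [0.201, -0.618, 0.241] pointing down, gripper open.
Joint ranges: [-2.88, 2.88], [-0.31, 2.03], [-1.54, 1.56], [0.2, 2.42], [-1.41, 4.55], [0.19, 2.02], [-2.57, 2.57]. Speed limits (rad/s): [2.57, 2.57, 3.14, 3.14, 3.14, 3.14, 3.14].

## Interface

Orientations are given as a unit quaternion [w, x, y, z].
In Python, from plant import state, get_image, camera_model, order, boxes_of gives the robot as it stands.
- The arm moves only by the shell command python3 -m crank 'ROWS'. ROWS is JSON, a list that holds one entry, the list of rows, each a list of 7 numbers: the turn, a rotation vector about the tool's x, y, z in degrees, then the shift along the tool's x, y, z in mm, then the opening, from -1 (shut) to 1 (fully open). A call has 1 to 12 rows; each row is the pose to reach, as a shift and turn from the pose measured when the call began, along the tool's axes at that moment; what a row does not reach only later rows make up. A row lasts 1/12 s, in which the tool goes at most 41.7 mm and 7.16 degrees, less where a joint would pass 70% of its speed; a pose out of reach is approached as far as the arm can. A call with a gripper value outside its range is refused whole. The fingers move at their own pace and stop on an object; the grip force is fixed at half the most. Time passes only in rows, so rows that repeat a pose let the fingers close. It gives the time, the measured TCP pose, the force and the opening at its end, in the units of the state.
- state(): the state, without advancing time (a new reading comes with each control period).
- get_image(name): name is "side" or "top" or "wrist"; returns the picture (480x640x3 uint8, blue, green, red); there is no depth.
- camera_model(name): a dict with "fx", "fy", "cx", "cy" (pixels), "k1" (the pictures are not rectified: a ray, as slopes to the right and down, at radius r is drawn at 1 + k1 r^2 times it, then the intrinsics apply), "position" and "rotation" of the camera in the world; the wrist camera has in their place "T_tool_cam" (4x4, takes a point from camera to tool coordinates, whose origin is the TCP and whose axes are the tool frame's). Camera axes: x right, y up, looking along -z (the intrinsics and any distortion apply to the point x, -y, -z); pixel columns grow to the right and rows downward; lengths in m; the calibration is good to about 2 mm. A picture is of the moment at which its call begins: read the wrist's pose just before it. camera_model takes no time and is no camera call.
- order.close_job(): hands the job in, once; it reports no verdict.
Trained networks look in the newest picture that a camera, given by its name, has taken for a name from the list of things; names that differ only in an ending like _2 or _b are one class to them, and where a whole thing is asked for, a point or a joint stands for the part that bears it (a point fixed in the world has none). Each returns a list of dicts, best first, with "conf" (0 to 1); they miss things now and then, are a little off and sometimes report something else, mostly with a low value. They report only what shows in the picture. A call takes as long as a camera call. They do not tell look-alikes from the thing itself.
- boxes_of(camera, label): "bbox" ([left, top, width, height] in pixels, round what is visible of it).
The state is a dict: "time_s": time; "joint_positions": joint angles; "joint_velocities": joint speeds; "effort": joint torques, N m; "tcp_pos": TCP position; "orientation": TCP orientation; "force": force on the tool from outside, world axes, zero at the start; "torque": the same for the moment, N m; "grip_width": finger opening in m.
Only numpy, scipy, OpenCV 4.12 (cv2) and the standard library are available. Lean on these libraries where they do the work, as an engineer would, in place of code of your own. Each camera call takes 0.05 s, during which the arm holds its last target.

## Working session

There is one attempt and no reset: what is moved stays moved. The work goes in short steps, Python scripts to look and compute and a shell command to move; the robot and the scene stay as the last step left them, time stands still between calls to the robot, and variables do not carry over. Pictures are saved under pics/ and viewed, and the job is handed in when it is done.

```bash
ls; mkdir -p pics; python3 - <<'E'
from plant import state,get_image,camera_model,boxes_of
import cv2
print(state())
for n in("side","top","wrist"):
    im=get_image(n);cv2.imwrite(f"pics/{n}0.png",im);print(n,camera_model(n))
    if n!="wrist":
        for l in("crust_a_center","tub","cap_center","bowl","yolk","ring"):
            print(n,l,boxes_of(n,l))
E
```

```text
pics
{'time_s': 0.0, 'joint_positions': array([ 1.5201766 ,  0.50183884, -0.42681825,  1.5514303 ,  0.22077429,
        1.13823796, -0.21030618]), 'joint_velocities': array([ 5.82045042e-04, -8.90879173e-04,  7.80092243e-04, -8.80041353e-05,
        1.33236256e-04,  1.12187336e-03, -1.83800727e-04]), 'effort': array([-2.72084108e-04, -5.66582537e+01, -5.81638947e+00, -2.79109097e+01,
       -6.86732330e-02,  3.08561185e-02,  2.09184514e-04]), 'tcp_pos': array([ 0.20043675, -0.61764698,  0.23969452]), 'orientation': array([-0.10986151, -0.69835354, -0.11117327,  0.69847927]), 'force': array([ 0.42716029, -0.56054189, -1.00169877]), 'torque': array([ 0.05328593,  0.04141814, -0.00828698]), 'grip_width': 0.09226639236191679}
side {'fx': 456.4593756662378, 'fy': 456.4593756662378, 'cx': 312.9570505944827, 'cy': 231.71881419970074, 'k1': -0.03611746104068135, 'position': array([0.39852551, 0.80075228, 0.69060648]), 'rotation': array([-0.11508018, -0.04600096,  0.45523556,  0.8817035 ])}
side crust_a_center [{'bbox': [235.1, 210.5, 18.4, 23.9], 'conf': 0.77}, {'bbox': [409.2, 275.5, 22.0, 
[... 995 characters left out ...]
4, 112.9, 109.7], 'conf': 0.72}]
top yolk [{'bbox': [293.0, 118.2, 60.9, 57.5], 'conf': 0.8}, {'bbox': [137.4, 174.6, 109.6, 110.0], 'conf': 0.5}]
top ring [{'bbox': [244.2, 120.6, 32.7, 41.8], 'conf': 0.89}]
wrist {'fx': 417.689545485644, 'fy': 417.689545485644, 'cx': 314.57114934919275, 'cy': 242.10185645982745, 'k1': -0.028242390903733563, 'T_tool_cam': array([[-6.99177769e-04,  2.81763484e-01, -9.59483637e-01,
        -1.43223629e-01],
       [ 9.99999622e-01, -2.99613371e-04, -8.16686790e-04,
         3.89876531e-04],
       [-5.17586642e-04, -9.59483845e-01, -2.81763167e-01,
        -7.70558045e-02],
       [ 0.00000000e+00,  0.00000000e+00,  0.00000000e+00,
         1.00000000e+00]])}
```

View pics/top0.png

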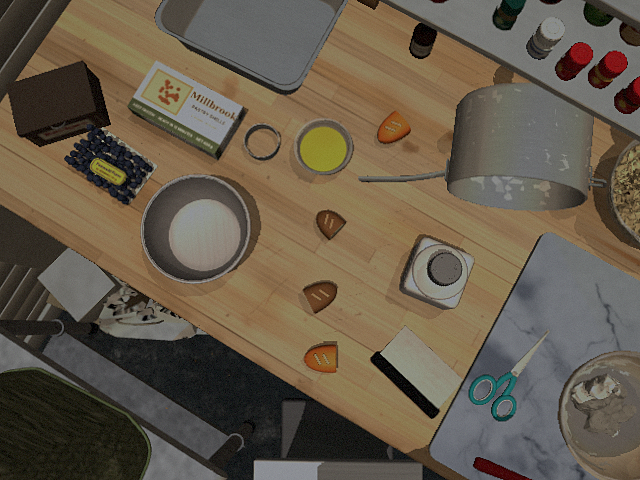

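View pics/side0.png

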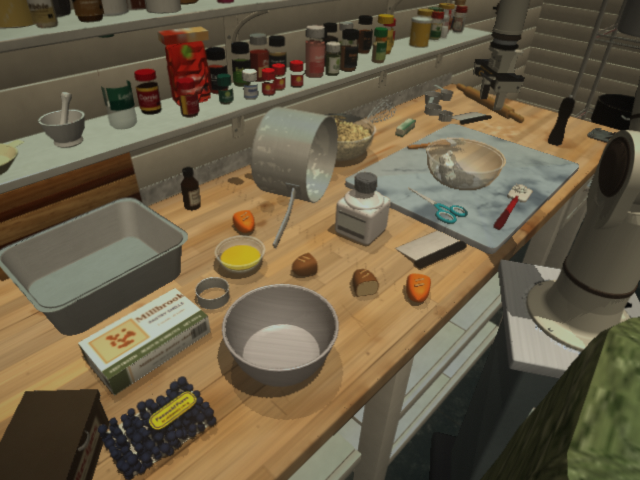

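```bash
cat > h.py <<'E'
import numpy as np, cv2
from scipy.spatial.transform import Rotation as R
from plant import state,get_image,camera_model,boxes_of
def rot(q): return R.from_quat([q[1],q[2],q[3],q[0]])
def ctw(n,s=None):
    m=camera_model(n)
    if n=="wrist":
        s=s or state(); T=m["T_tool_cam"]; Rt=rot(s["orientation"]).as_matrix()
        return m,Rt@T[:3,:3],Rt@T[:3,3]+s["tcp_pos"]
    return m,rot(m["rotation"]).as_matrix(),np.array(m["position"])
def K(m): return np.array([[m["fx"],0,m["cx"]],[0,m["fy"],m["cy"]],[0,0,1]])
def D(m): return np.array([m["k1"],0,0,0,0.])
def ray(n,uv,s=None):
    m,C,p=ctw(n,s); x=cv2.undistortPoints(np.array([[uv]],float),K(m),D(m))[0,0]
    d=C@np.array([x[0],-x[1],-1]); return p,d/np.linalg.norm(d)
def onz(n,uv,z,s=None):
    p,d=ray(n,uv,s); return p+d*(z-p[2])/d[2]
def proj(n,P,s=None):
    m,C,p=ctw(n,s); q=(np.atleast_2d(P)-p)@C; q=q*[1,-1,-1]
    return cv2.projectPoints(q,np.zeros(3),np.zeros(3),K(m),D(m))[0][:,0]
def tri(uv1,uv2):
    p,d=ray("top",uv1);q,e=ray("side",uv2)
    t=np.linalg.lstsq(np.c_[d,-e],q-p,rcond=None)[0]; a=p+t[0]*d;b=q+t[1]*e
    return (a+b)/2,np.linalg.norm(a-b)
E
python3 - <<'E'
from h import *
im=cv2.imread("pics/top0.png")
for u in((331,223),(320,296),(394,127),(321,358)): print(u,onz("top",u,.02).round(3))
print("cap",onz("top",(444,268),.161).round(3), tri((443.9,269.7),(363,181)))
print("bowl rim",onz("top",(196,230),.091).round(3))
print("yolk",onz("top",(323,147),.03),"ring",onz("top",(262,142),.02))
a=cv2.resize(im[190:390,270:370],None,fx=4,fy=4,interpolation=3)[:, :]
b=cv2.resize(im[230:320,390:490],None,fx=4,fy=4,interpolation=3)
c=np.zeros((600,800,3),np.uint8);c[:,:300]=cv2.resize(im[190:390,270:370],(300,600),interpolation=3);c[:360,350:750]=b;cv2.imwrite("pics/crop1.png",c)
s=state();print(rot(s["orientation"]).as_matrix().round(3))
E
```

```text
(331, 223) [0.601 0.015 0.02 ]
(320, 296) [0.459 0.034 0.02 ]
(394, 127) [ 0.797 -0.109  0.02 ]
(321, 358) [0.342 0.031 0.02 ]
cap [ 0.501 -0.178  0.161] (array([ 0.50336492, -0.1806291 ,  0.14668584]), np.float64(0.0073599794299523845))
bowl rim [0.573 0.262 0.091]
yolk [0.75123916 0.03200149 0.03      ] ring [0.76391284 0.15425091 0.02      ]
[[ 0.     0.309 -0.951]
 [-0.    -0.951 -0.309]
 [-1.     0.    -0.   ]]
```

View pics/crop1.png

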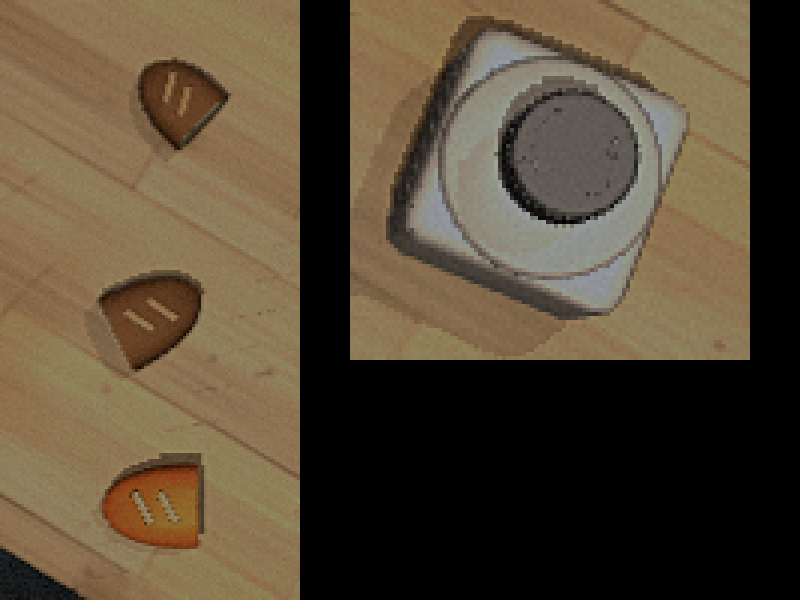

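```bash
python3 - <<'E'
from h import *
from scipy.optimize import minimize
im=cv2.imread("pics/top0.png").astype(int)
b,g,r=im[...,0],im[...,1],im[...,2]
def prism(L,W,H):
    # D-shaped outline: straight near cut, rounded nose; slightly narrower on top
    t=np.linspace(-np.pi/2,np.pi/2,25); a=L*0.6
    o=np.r_[[[-L/2,-W/2],[-L/2,W/2]],np.c_[-L/2+L*.4+a*np.cos(t),W/2*np.sin(t)]]
    return np.vstack([np.c_[o*s,np.full(len(o),z)] for s,z in((1,0),(1,.5*H),(.85,H))])
for name,(u,v),d,ang in(("B",(331,223),(.052,.048,.040),49),("A",(320,296),(.060,.052,.042),-63)):
    m=np.zeros(im.shape[:2],np.uint8)
    sub=((r-b>25)&(r<115)&(g<85)).astype(np.uint8)
    m[v-26:v+27,u-28:u+29]=sub[v-26:v+27,u-28:u+29]
    n,l,st,ce=cv2.connectedComponentsWithStats(m);i=l[v,u] if l[v,u] else 1+st[1:,4].argmax()
    m=(l==i).astype(np.uint8);print(name,st[i],ce[i])
    P=prism(*d)
    def cost(x):
        c,s=np.cos(x[2]),np.sin(x[2]);Q=P@np.array([[c,s,0],[-s,c,0],[0,0,1]])+[x[0],x[1],0]
        h=cv2.convexHull((proj("top",Q)*16).astype(np.int32))
        k=np.zeros(m.shape,np.uint8);cv2.fillConvexPoly(k,h,1,shift=4);return (k!=m).sum()
    p0=onz("top",ce[i],.02)
    best=min((minimize(cost,[p0[0],p0[1],np.radians(ang+da)],method="Nelder-Mead",options=dict(initial_simplex=[[p0[0]+dx,p0[1]+dy,np.radians(ang+da+dt)] for dx,dy,dt in((0,0,0),(.006,0,0),(0,.006,0),(0,0,10))])) for da in(-15,0,15,180)),key=lambda o:o.fun)
    print(best.x[:2].round(4),np.degrees(best.x[2]).round(1),best.fun,m.sum())
E
```

```text
B [315 209  32  31 540] [328.85185185 222.47962963]
[0.605  0.0205] 49.0 111.0 540
A [302 280  36  34 716] [320.33798883 294.19553073]
[0.4646 0.0314] -59.0 104.0 716
```

```bash
python3 -m crank '[[[-50,0,0,0,-270,-226,1],[-50,0,0,0,-270,-226,1],[-50,0,0,0,-270,-226,1],[-50,0,0,0,-270,-226,1],[-50,0,0,0,-270,-226,1],[-50,0,0,0,-270,-226,1],[-50,0,0,0,-270,-226,1],[-50,0,0,0,-270,-226,1]]]'; python3 -c "
from plant import state;print(state()['joint_positions'].round(2))"
```

```text
time_s: 1.42
tcp_pos: [0.3256, -0.3072, 0.2409]
orientation: [-0.398, -0.585, -0.397, 0.585]
force: [-0.0, 0.0, -0.5]
grip_width: 0.0917
[ 1.42  0.16 -0.78  2.03  0.14  1.    0.19]
```

```bash
cat >> h.py <<'E'
def go(P,yaw,s=None):
    """turn about tool x (deg) + shift mm, to level tool with y axis at yaw deg"""
    s=s or state(); Rm=rot(s["orientation"])
    c,q=np.cos(np.radians(yaw)),np.sin(np.radians(yaw))
    T=np.array([[0,c,q],[0,q,-c],[-1,0,0]]); T[:,2]=np.cross(T[:,0],T[:,1])
    rv=np.degrees((Rm.inv()*R.from_matrix(T)).as_rotvec())
    y=Rm.as_matrix()[:,1]
    print("yaw now",np.degrees(np.arctan2(y[1],y[0])).round(1),"turn",rv.round(1),"shift",(Rm.inv().apply(np.array(P)-s["tcp_pos"])*1000).round(1),"j",s["joint_positions"].round(2))
E
python3 -c "
from h import *;go([.463,.034,.15],31)"
```

```text
yaw now -21.6 turn [-52.6   0.1   0. ] shift [  90.6    1.8 -367.9] j [ 1.42  0.16 -0.78  2.03  0.14  1.    0.19]
```

```bash
python3 -m crank '[[[-52.6,0,0,30,1.8,-200,1],[-52.6,0,0,30,1.8,-200,1],[-52.6,0,0,30,1.8,-200,1],[-52.6,0,0,30,1.8,-200,1],[-52.6,0,0,30,1.8,-200,1],[-52.6,0,0,90,1.8,-368,1],[-52.6,0,0,90,1.8,-368,1],[-52.6,0,0,90,1.8,-368,1],[-52.6,0,0,90,1.8,-368,1],[-52.6,0,0,90,1.8,-368,1],[-52.6,0,0,90,1.8,-368,1],[-52.6,0,0,90,1.8,-368,1]]]'; python3 - <<'E'
from h import *
s=state();im=get_image("wrist")
for q in proj("wrist",[[.4646,.0314,0],[.4646,.0314,.042],[.463,.034,.02]],s): cv2.circle(im,tuple(int(v) for v in q),3,(0,255,0),-1)
cv2.imwrite("pics/w1.png",im);go([.463,.034,.018],31)
E
```

```text
time_s: 2.42
tcp_pos: [0.4628, 0.0349, 0.1504]
orientation: [0.616, 0.347, 0.616, -0.348]
force: [-0.4, -0.6, -0.5]
grip_width: 0.0917
yaw now 31.0 turn [-0.   0.1  0.1] shift [132.6   0.7  -0.5] j [ 0.69  0.43 -0.98  2.07  0.47  0.88 -0.02]
```

View pics/w1.png

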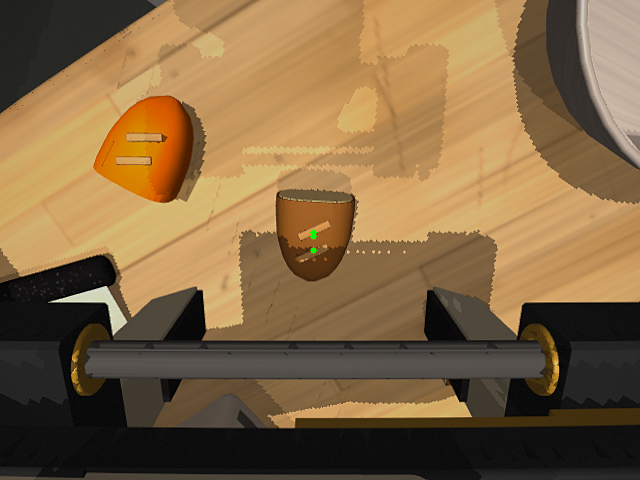

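```bash
python3 -m crank '[[[0,0,0,40,0.7,-3,1],[0,0,0,80,0.7,-3,1],[0,0,0,115,0.7,-3,1],[0,0,0,132,0.7,-3,1],[0,0,0,132,0.7,-3,1],[0,0,0,132,0.7,-3,-1],[0,0,0,132,0.7,-3,-1],[0,0,0,132,0.7,-3,-1],[0,0,0,132,0.7,-3,-1],[0,0,0,132,0.7,-3,-1],[0,0,0,132,0.7,-3,-1]]]';python3 -m crank '[[[0,0,0,0,0,0,-1],[0,0,0,-30,0,0,-1],[0,0,0,-70,0,0,-1],[0,0,0,-110,0,0,-1],[0,0,0,-150,0,0,-1],[0,0,0,-150,0,0,-1]]]'; python3 -c "
from h import *;go([.573,.262,.2],31);go([.573,.262,.2],90)"
```

```text
time_s: 3.38
tcp_pos: [0.4622, 0.0359, 0.0192]
orientation: [0.616, 0.348, 0.615, -0.349]
force: [-0.7, -0.1, 0.1]
grip_width: 0.0564
time_s: 3.88
tcp_pos: [0.4662, 0.0375, 0.1754]
orientation: [0.619, 0.349, 0.612, -0.347]
force: [1.5, -0.2, -1.0]
grip_width: 0.0473
yaw now 31.0 turn [-0.   0.4 -0.5] shift [ -24.   207.3 -137.3] j [ 0.72  0.39 -1.02  2.05  0.43  0.91  0.01]
yaw now 31.0 turn [-59.    0.6  -0.2] shift [ -24.   207.3 -137.3] j [ 0.72  0.39 -1.02  2.05  0.43  0.91  0.01]
```

```bash
python3 -c "
from h import *;go([.558,.288,.2],31)"
```

```text
yaw now 31.0 turn [-0.   0.4 -0.5] shift [ -24.2  207.8 -167.3] j [ 0.72  0.39 -1.02  2.05  0.43  0.91  0.01]
```

```bash
python3 -m crank '[[[0,0,0,-24,100,-80,-1],[0,0,0,-24,100,-80,-1],[0,0,0,-24,100,-80,-1],[0,0,0,-24,208,-167,-1],[0,0,0,-24,208,-167,-1],[0,0,0,-24,208,-167,-1],[0,0,0,-24,208,-167,-1],[0,0,0,-24,208,-167,-1],[0,0,0,-24,208,-167,-1]]]'; python3 - <<'E'
from h import *
s=state();im=get_image("wrist");cv2.imwrite("pics/w2.png",im)
go([.558,.288,.055],31)
E
```

```text
time_s: 4.63
tcp_pos: [0.5574, 0.2899, 0.1993]
orientation: [0.619, 0.348, 0.613, -0.346]
force: [0.2, -0.4, -0.7]
grip_width: 0.0478
yaw now 31.1 turn [ 0.1  0.4 -0.4] shift [144.1  -0.5  -1.1] j [ 0.11  0.64 -0.92  1.64  0.56  1.13 -0.41]
```

View pics/w2.png

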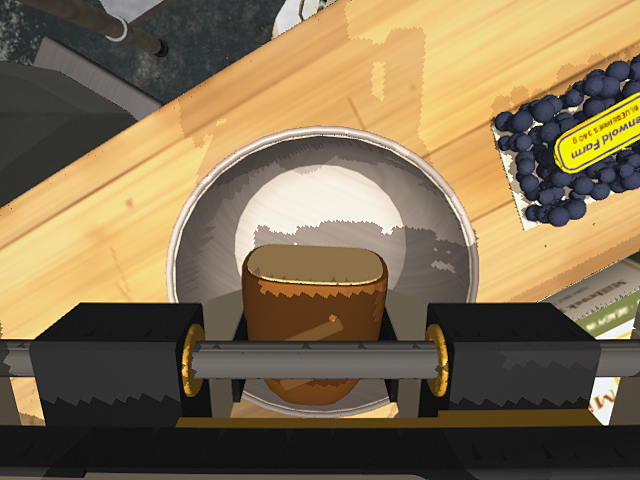

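```bash
python3 - <<'E'
from h import *
print(onz("wrist",(324,271),.091), proj("wrist",[[.573,.262,.091],[.558,.288,.091],[.573,.262,.004]]), rot(state()["orientation"]).as_matrix()[:,2])
E
```

```text
[0.5737407  0.27570093 0.091     ] [[312.00683026 287.40531382]
 [312.8459608  243.19380933]
 [311.91692335 246.95752507]] [ 0.51588828 -0.85662     0.00783964]
```

```bash
python3 - <<'E'
from h import *
s=state()
a=onz("wrist",(318,127),.088,s);b=onz("wrist",(330,416),.088,s);print(a,b,(a+b)/2,np.linalg.norm(a-b))
a=onz("wrist",(169,265),.088,s);b=onz("wrist",(478,265),.088,s);print(a,b,(a+b)/2,np.linalg.norm(a-b))
for u1,u2 in(((141,229),(251,229)),((195,175),(195,285))):
  a=onz("top",u1,.088);b=onz("top",u2,.088);print((a+b)/2,np.linalg.norm(a-b))
E
```

```text
[0.52430217 0.34991746 0.088     ] [0.63734966 0.18039834 0.088     ] [0.58082592 0.2651579  0.088     ] 0.2037559022055547
[0.48635198 0.2267259  0.088     ] [0.65823384 0.329781   0.088     ] [0.57229291 0.27825345 0.088     ] 0.20040890512433698
[0.57570477 0.26350238 0.088     ] 0.20483575258171077
[0.5752451  0.26495972 0.088     ] 0.20578160536411838
```

```bash
python3 -m crank '[[[0,0,0,40,5,0,-1],[0,0,0,80,5,0,-1],[0,0,0,120,5,0,-1],[0,0,0,144,5,0,-1],[0,0,0,144,5,0,-1],[0,0,0,144,5,0,-1],[0,0,0,144,5,0,0.4],[0,0,0,144,5,0,0.6],[0,0,0,144,5,0,0.6],[0,0,0,144,5,0,0.6],[0,0,0,100,5,0,0.6],[0,0,0,40,5,0,0.6]]]';python3 -m crank '[[[0,0,0,-40,0,0,0.7],[0,0,0,-80,0,0,1],[0,0,0,-80,0,0,1]]]'; python3 -c "
from h import *;go([.603,.018,.15],-41)"
```

```text
time_s: 5.68
tcp_pos: [0.5608, 0.289, 0.1376]
orientation: [0.618, 0.347, 0.613, -0.349]
force: [0.7, 0.8, 1.2]
grip_width: 0.0733
time_s: 5.93
tcp_pos: [0.5637, 0.2933, 0.2275]
orientation: [0.621, 0.351, 0.611, -0.344]
force: [0.4, 1.3, 1.3]
grip_width: 0.087
yaw now 31.1 turn [72.1 -0.2 -1. ] shift [  77.8 -109.8  255.4] j [ 0.12  0.62 -0.93  1.61  0.54  1.18 -0.39]
```

```bash
python3 -m crank '[[[72,0,-1,0,-55,128,1],[72,0,-1,0,-55,128,1],[72,0,-1,0,-55,128,1],[72,0,-1,0,-55,128,1],[72,0,-1,77,-110,255,1],[72,0,-1,77,-110,255,1],[72,0,-1,77,-110,255,1],[72,0,-1,77,-110,255,1],[72,0,-1,77,-110,255,1],[72,0,-1,77,-110,255,1],[72,0,-1,77,-110,255,1],[72,0,-1,77,-110,255,1]]]'; python3 - <<'E'
from h import *
s=state();im=get_image("wrist")
for q in proj("wrist",[[.605,.0205,0],[.605,.0205,.04]],s): cv2.circle(im,tuple(int(v) for v in q),3,(0,255,0),-1)
cv2.imwrite("pics/w3.png",im);go([.603,.018,.018],-41);cv2.imwrite("pics/t3.png",get_image("top"))
E
```

```text
time_s: 6.93
tcp_pos: [0.6029, 0.0187, 0.1515]
orientation: [0.295, 0.644, 0.296, -0.642]
force: [-0.2, -0.6, 0.2]
grip_width: 0.092
yaw now -40.6 turn [ 0.4 -0.2 -0. ] shift [133.5   0.7   1.1] j [ 0.38  0.56 -0.61  1.75  0.38  0.95 -1.09]
```

View pics/w3.png

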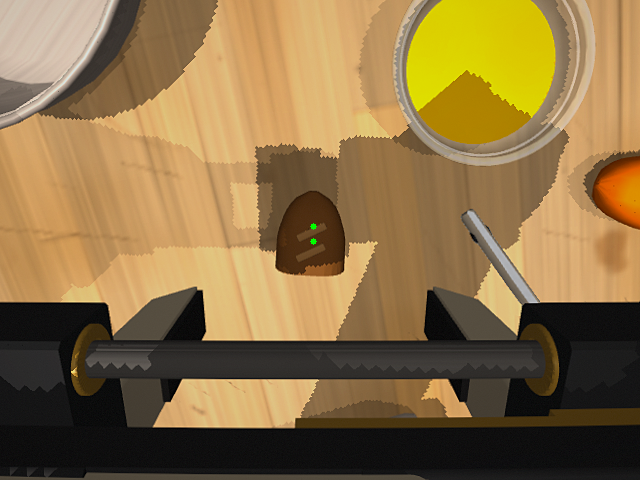

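View pics/t3.png

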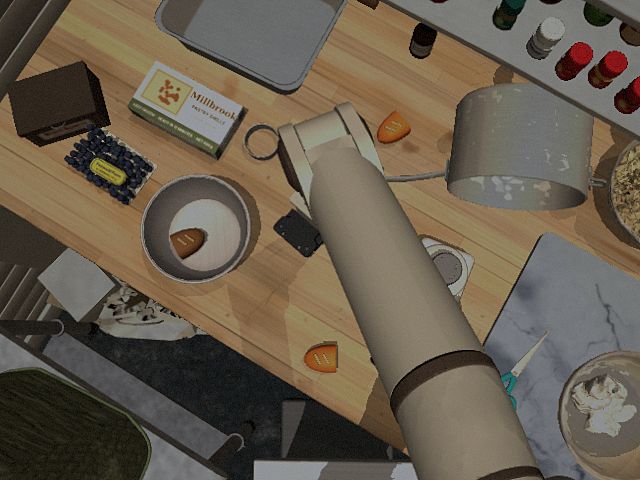

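```bash
python3 - <<'E'
from h import *
P,e=tri((361,179),(277,244));print(P,e)
s=state();print((rot(s["orientation"]).inv().apply(P-[.603,.018,.018])*1000).round())
print(proj("wrist",[P],s))
E
```

```text
[ 0.68818355 -0.04391096  0.01651142] 0.0043056054457381865
[  1. 105.  -8.]
[[466.74000572 224.91718084]]
```

```bash
python3 -m crank '[[[0,0,0,40,-1,4,1],[0,0,0,80,-1,4,1],[0,0,0,115,-1,4,1],[0,0,0,133,-1,4,1],[0,0,0,133,-1,4,1],[0,0,0,133,-1,4,-1],[0,0,0,133,-1,4,-1],[0,0,0,133,-1,4,-1],[0,0,0,133,-1,4,-1],[0,0,0,133,-1,4,-1],[0,0,0,133,-1,4,-1],[0,0,0,133,-1,4,-1]]]';python3 -m crank '[[[0,0,0,0,0,0,-1],[0,0,0,-40,0,0,-1],[0,0,0,-80,0,0,-1],[0,0,0,-120,0,0,-1],[0,0,0,-160,0,0,-1],[0,0,0,-180,0,0,-1]]]'; python3 -c "
from h import *;go([.592,.239,.2],31)
cv2.imwrite('pics/w4.png',get_image('wrist'))"
```

```text
time_s: 8.03
tcp_pos: [0.5999, 0.017, 0.0187]
orientation: [0.295, 0.644, 0.296, -0.641]
force: [0.1, 0.3, 0.1]
grip_width: 0.0497
time_s: 8.53
tcp_pos: [0.6015, 0.0172, 0.2039]
orientation: [0.296, 0.646, 0.295, -0.639]
force: [1.4, 0.1, 0.2]
grip_width: 0.0459
yaw now -40.6 turn [-71.6  -0.2  -0.5] shift [   4.4 -151.5 -162.2] j [ 0.41  0.49 -0.64  1.72  0.33  1.04 -1.05]
```

View pics/w4.png

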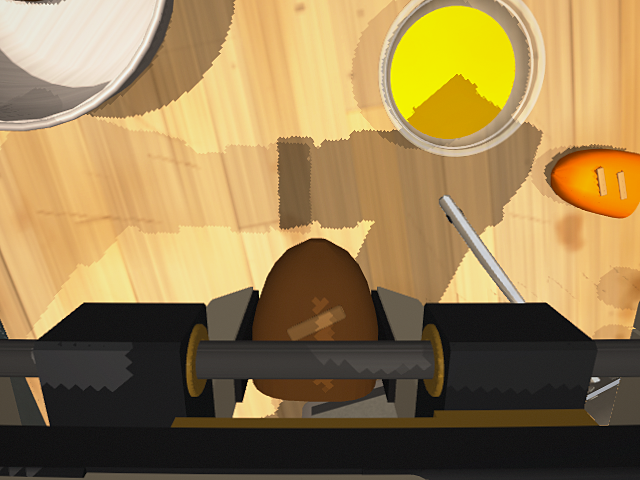

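```bash
python3 - <<'E'
from h import *
A=onz("top",(186,242),.03);print(A);c=np.array([.576,.265,.03])
d=c-A;d/=np.linalg.norm(d);print(d,c+d*.03, np.degrees(np.arctan2(d[1],d[0])))
E
```

```text
[0.55933617 0.29511188 0.03      ]
[ 4.84199192e-01 -8.74957794e-01 -8.06490829e-16] [0.59052598 0.23875127 0.03      ] -61.03998101465627
```

Crust A sits where planned, and B goes to the opposite side.

```bash
python3 -m crank '[[[-72,0,0,0,-150,-161,-1],[-72,0,0,0,-150,-161,-1],[-72,0,0,0,-150,-161,-1],[-72,0,0,0,-150,-161,-1],[-72,0,0,0,-150,-161,-1],[-72,0,0,0,-150,-161,-1],[-72,0,0,0,-150,-161,-1],[-72,0,0,0,-150,-161,-1],[-72,0,0,0,-150,-161,-1],[-72,0,0,0,-150,-161,-1],[-72,0,0,0,-150,-161,-1],[-72,0,0,0,-150,-161,-1]]]'; python3 - <<'E'
from h import *
s=state();im=get_image("wrist");cv2.imwrite("pics/w5.png",im)
go([.592,.238,.057],31)
E
```

```text
time_s: 9.58
tcp_pos: [0.5939, 0.2369, 0.2063]
orientation: [0.619, 0.35, 0.613, -0.344]
force: [0.2, 0.6, -0.1]
grip_width: 0.0459
yaw now 31.2 turn [ 0.2  0.3 -0.7] shift [149.5  -2.9  -2.6] j [ 0.21  0.65 -0.93  1.61  0.56  1.15 -0.3 ]
```

View pics/w5.png

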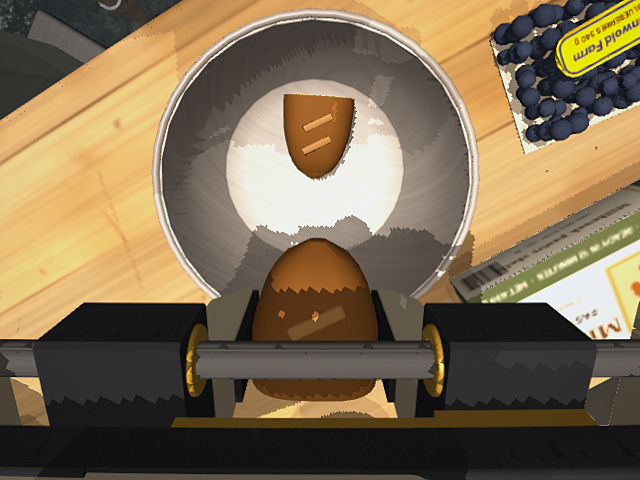

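```bash
python3 -m crank '[[[0,0,0,40,-2,-5,-1],[0,0,0,80,-2,-5,-1],[0,0,0,120,-2,-5,-1],[0,0,0,149,-2,-5,-1],[0,0,0,149,-2,-5,-1],[0,0,0,149,-2,-5,-1],[0,0,0,149,-2,-5,0.4],[0,0,0,149,-2,-5,0.6],[0,0,0,149,-2,-5,0.6],[0,0,0,149,-2,-5,0.6],[0,0,0,100,-2,-5,0.6],[0,0,0,40,-2,-5,0.6]]]';python3 -m crank '[[[0,0,0,-40,0,0,0.7],[0,0,0,-80,0,0,1],[0,0,0,-100,0,0,1],[0,0,0,-100,0,0,1]]]'; python3 - <<'E'
from h import *
cv2.imwrite("pics/w6.png",get_image("wrist"));im=get_image("top");cv2.imwrite("pics/t6.png",im)
go([.502,-.179,.24],-50)
E
```

```text
time_s: 10.63
tcp_pos: [0.5888, 0.2392, 0.14]
orientation: [0.618, 0.349, 0.614, -0.346]
force: [1.4, -0.7, 0.3]
grip_width: 0.0731
time_s: 10.97
tcp_pos: [0.5907, 0.2414, 0.2474]
orientation: [0.621, 0.352, 0.611, -0.343]
force: [1.0, 1.5, 1.3]
grip_width: 0.0901
yaw now 31.1 turn [81.1 -0.2 -0.7] shift [   0.5 -290.5  313.2] j [ 0.22  0.61 -0.95  1.59  0.53  1.21 -0.29]
```

View pics/w6.png

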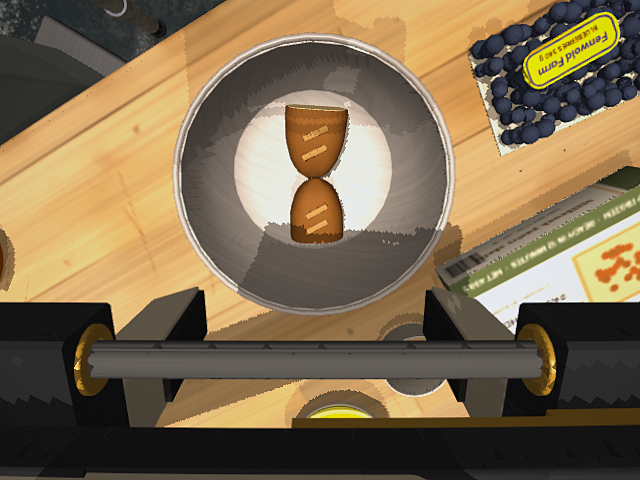

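View pics/t6.png

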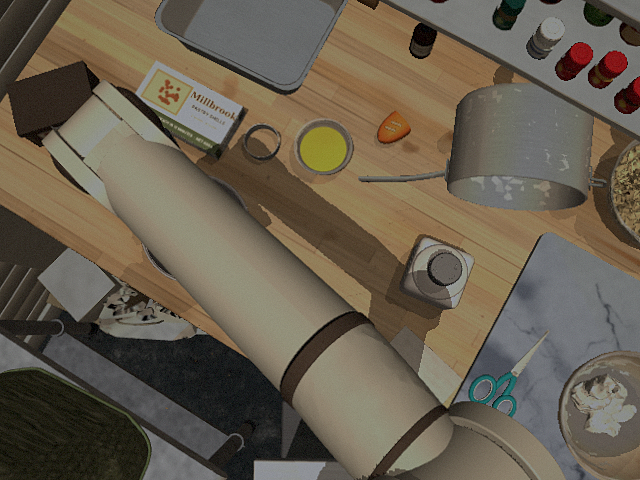

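```bash
python3 -m crank '[[[81,0,0,-20,-290,313,1],[81,0,0,-20,-290,313,1],[81,0,0,-20,-290,313,1],[81,0,0,-20,-290,313,1],[81,0,0,-20,-290,313,1],[81,0,0,-20,-290,313,1],[81,0,0,-20,-290,313,1],[81,0,0,-20,-290,313,1],[81,0,0,-20,-290,313,1],[81,0,0,-20,-290,313,1],[81,0,0,-20,-290,313,1],[81,0,0,-20,-290,313,1]]]'; python3 -m crank '[[[0,0,0,0,0,0,1],[0,0,0,0,0,0,1]]]';python3 - <<'E'
from h import *
s=state();im=get_image("wrist");print(boxes_of("wrist","cap_center"))
for q in proj("wrist",[[.502,-.179,.161],[.502,-.179,.129]],s): cv2.circle(im,tuple(int(v) for v in q),3,(0,255,0),-1)
cv2.imwrite("pics/w7.png",im)
go([.502,-.179,.24],-50,s)
E
```

```text
time_s: 12.07
tcp_pos: [0.4995, -0.1845, 0.259]
orientation: [0.238, 0.669, 0.236, -0.663]
force: [0.6, 1.8, -0.8]
grip_width: 0.0918
time_s: 12.23
tcp_pos: [0.4981, -0.1854, 0.2577]
orientation: [0.238, 0.668, 0.237, -0.664]
force: [-0.6, -0.5, -0.0]
grip_width: 0.0916
[{'bbox': [266.0, 187.3, 91.8, 97.1], 'conf': 0.84}]
yaw now -50.8 turn [-0.8 -0.2 -0.2] shift [17.7 -2.6 -7. ] j [ 0.86  0.3  -0.66  1.83  0.21  1.08 -0.76]
```

View pics/w7.png

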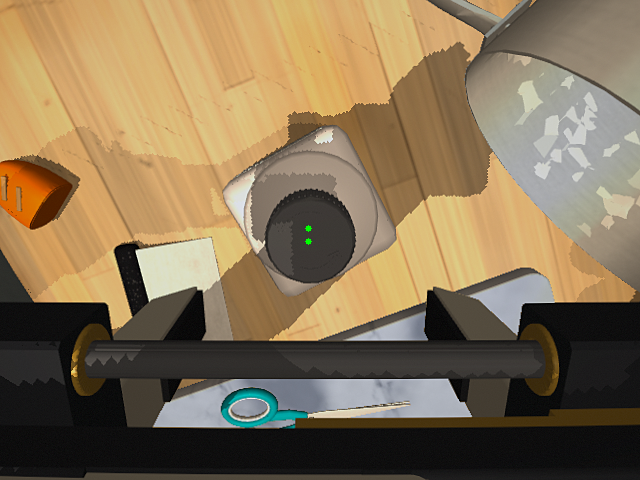

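```bash
python3 -m crank '[[[0,0,0,30,-1,-7.5,1],[0,0,0,60,-1,-7.5,1],[0,0,0,90,-1,-7.5,1],[0,0,0,113,-1,-7.5,1],[0,0,0,113,-1,-7.5,1],[0,0,0,113,-1,-7.5,1],[0,0,0,113,-1,-7.5,1]]]';python3 - <<'E'
from h import *
s=state();im=get_image("wrist");cv2.imwrite("pics/w8.png",im)
go([.502,-.179,.144],-50,s);print(s["force"])
E
```

```text
time_s: 12.92
tcp_pos: [0.506, -0.1778, 0.1464]
orientation: [0.239, 0.668, 0.238, -0.663]
force: [0.2, 0.6, 0.2]
grip_width: 0.0918
yaw now -50.5 turn [-0.5 -0.4 -0.3] shift [ 2.4 -1.6  3.9] j [ 0.78  0.45 -0.61  1.92  0.33  0.86 -0.88]
[0.20928949 0.59882673 0.15121823]
```

View pics/w8.png

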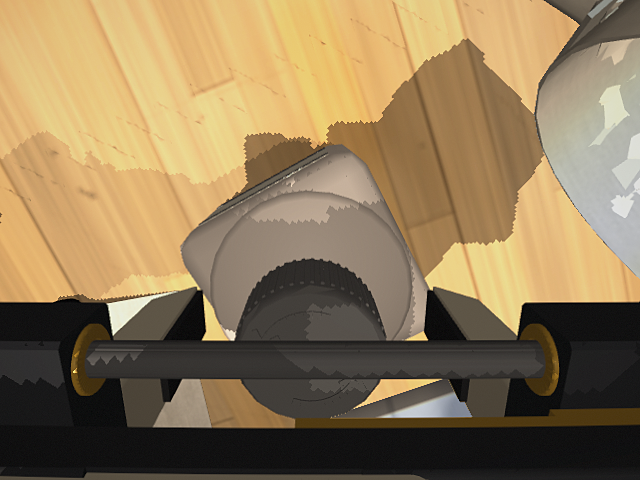

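```bash
python3 - <<'E'
from h import *
s=state();c=onz("wrist",(311,418),.161,s);d=onz("wrist",(311,284),.161,s);m=(c+d)/2;print(m,np.linalg.norm(c-d))
a=onz("wrist",(237,350),.161,s);b=onz("wrist",(385,350),.161,s);print((a+b)/2,np.linalg.norm(a-b))
print((rot(s["orientation"]).inv().apply((a+b)/2-s["tcp_pos"])*1000).round(1),(rot(s["orientation"]).inv().apply(m-s["tcp_pos"])*1000).round(1))
E
```

```text
[ 0.50422567 -0.17919007  0.161     ] 0.05310754544837269
[ 0.50562372 -0.17808811  0.161     ] 0.051785966237862226
[-14.   -0.4   0.5] [-14.   -0.5   2.3]
```

Well centred; close, then press with a small z shift of 2 mm.

```bash
python3 -m crank '[[[0,0,0,2,-0.5,1.5,1],[0,0,0,2,-0.5,1.5,0],[0,0,0,2,-0.5,1.5,-1],[0,0,0,2,-0.5,1.5,-1],[0,0,0,2,-0.5,1.5,-1],[0,0,0,2,-0.5,1.5,-1],[0,0,0,2,-0.5,1.5,-1],[0,0,0,2,-0.5,1.5,-1],[0,0,0,2,-0.5,1.5,-1]]]';python3 - <<'E'
from h import *
s=state();print(s["force"],s["torque"],s["grip_width"]);go([.505,-.1785,.144],-50,s)
E
```

```text
time_s: 13.72
tcp_pos: [0.5045, -0.1782, 0.1449]
orientation: [0.239, 0.668, 0.238, -0.663]
force: [-2.3, 1.6, 3.5]
grip_width: 0.0546
[-2.334902    1.56987872  3.49432313] [0.40639689 0.52324796 0.02171442] 0.054609272762918444
yaw now -50.6 turn [-0.6 -0.4 -0.3] shift [ 0.9  0.5 -0.2] j [ 0.78  0.45 -0.61  1.93  0.33  0.86 -0.88]
```

```bash
python3 -m crank '[[[0,0,0,2,0,0,-1],[0,0,0,4,0,0,-1],[0,0,0,5.5,0,0,-1],[0,0,0,5.5,0,0,-1],[0,0,0,5.5,0,0,-1]]]'
```

```text
time_s: 14.13
tcp_pos: [0.5046, -0.1783, 0.14]
orientation: [0.24, 0.668, 0.238, -0.663]
force: [-3.3, 0.8, 9.1]
grip_width: 0.0548
```

```bash
python3 -m crank '[[[0,0,0,2.5,0,0,-1],[0,0,0,2.5,0,0,-1],[0,0,0,2.5,0,0,-1]]]'
```

```text
time_s: 14.38
tcp_pos: [0.5047, -0.1783, 0.1384]
orientation: [0.24, 0.668, 0.237, -0.663]
force: [-4.6, 2.1, 10.2]
grip_width: 0.0547
```

```bash
python3 -m crank '[[[0,0,0,2.5,0,0,-1],[0,0,0,2.5,0,0,-1],[0,0,0,2.5,0,0,-1]]]'
```

```text
time_s: 14.63
tcp_pos: [0.5048, -0.1783, 0.1382]
orientation: [0.24, 0.668, 0.237, -0.663]
force: [-9.5, 2.6, 24.5]
grip_width: 0.0544
```

```bash
python3 -m crank '[[[-4,0,0,1.5,0,0,-1],[-9,0,0,1.5,0,0,-1],[-14,0,0,1.5,0,0,-1],[-19,0,0,1.5,0,0,-1],[-24,0,0,1.5,0,0,-1],[-28,0,0,1.5,0,0,-1],[-30,0,0,1.5,0,0,-1],[-30,0,0,1.5,0,0,-1]]]'; python3 - <<'E'
from h import *
s=state();print(s["force"],s["torque"]);go([.505,-.1785,.138],-50,s)
im=get_image("wrist");cv2.imwrite("pics/w9.png",im);cv2.imwrite("pics/t9.png",get_image("top")[200:350,360:520])
E
```

```text
time_s: 15.3
tcp_pos: [0.5041, -0.1764, 0.1382]
orientation: [0.405, 0.582, 0.402, -0.58]
force: [-10.9, 6.1, 22.4]
grip_width: 0.0546
[-10.88022657   6.05268433  22.4276999 ] [ 1.40081579  2.17318283 -0.07412306]
yaw now -20.4 turn [29.6 -0.1 -0.3] shift [0.2 1.6 1.7] j [ 0.86  0.49 -0.72  1.93  0.42  0.87 -0.43]
```

View pics/w9.png

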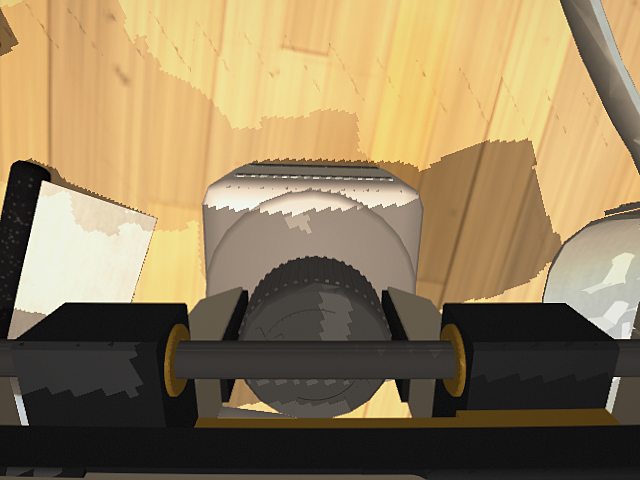

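```bash
python3 -m crank '[[[-5,0,0,1.5,0.5,0,-1],[-10,0,0,1.5,0.5,0.5,-1],[-15,0,0,1.5,0.5,1,-1],[-20,0,0,1.5,0.5,1,-1],[-25,0,0,1.5,1,1,-1],[-29,0,0,1.5,1,1,-1],[-31,0,0,1.5,1,1,-1],[-31,0,0,1.5,1,1,-1]]]'; python3 - <<'E'
from h import *
s=state();print(s["force"],s["torque"]);go([.505,-.1785,.138],-50,s)
im=get_image("wrist");cv2.imwrite("pics/w10.png",im)
E
```

```text
time_s: 16.07
tcp_pos: [0.5026, -0.1763, 0.1382]
orientation: [0.545, 0.451, 0.544, -0.452]
force: [-15.1, 5.7, 27.4]
grip_width: 0.0545
[-15.08959552   5.66586727  27.42216554] [ 1.15294443  3.11305962 -0.14702908]
yaw now 10.6 turn [60.6  0.1 -0. ] shift [0.2 2.  2.6] j [ 0.95  0.53 -0.85  1.92  0.51  0.91  0.04]
```

View pics/w10.png

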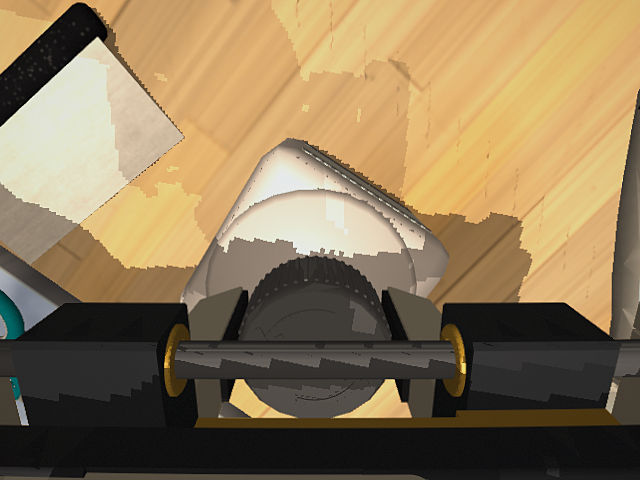

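```bash
python3 -m crank '[[[0,0,0,-3,0,0,-1],[0,0,0,-6,0,0,-1],[0,0,0,-10,0,0,-1],[0,0,0,-14,0,0,-1],[0,0,0,-18,0,0,-1],[0,0,0,-18,0,0,-1]]]'; python3 - <<'E'
from h import *
s=state();print(s["force"],s["torque"],s["grip_width"]);go([.505,-.1785,.25],10,s)
im=get_image("side")
cv2.imwrite("pics/s11.png",cv2.resize(im[130:280,280:440],(800,750))[:600])
E
```

```text
time_s: 16.62
tcp_pos: [0.502, -0.1764, 0.1564]
orientation: [0.544, 0.451, 0.544, -0.453]
force: [-3.9, 1.5, 1.4]
grip_width: 0.0545
[-3.91020179  1.54694291  1.36310775] [ 0.18151528  0.74966683 -0.01209618] 0.05454634909666209
yaw now 10.5 turn [0.5 0.1 0.1] shift [-93.6   2.4   2.8] j [ 0.97  0.51 -0.87  1.91  0.48  0.94  0.06]
```

View pics/s11.png

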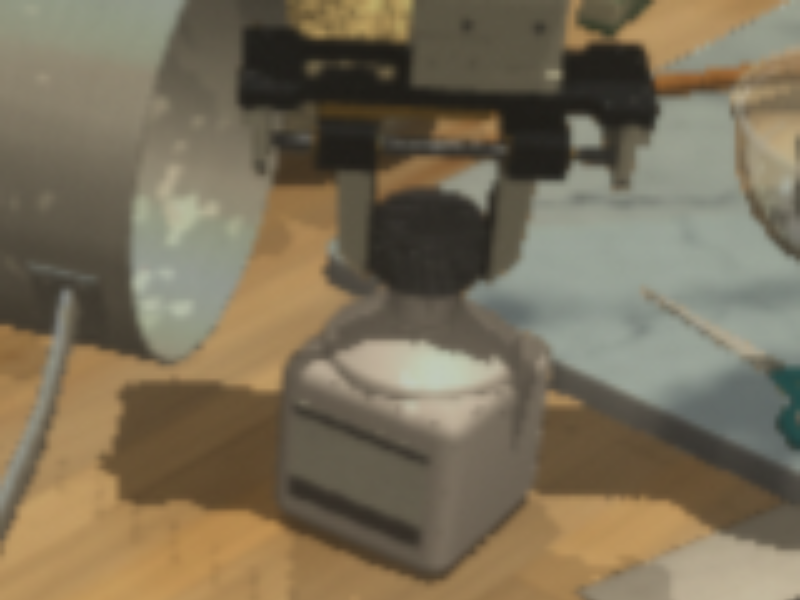

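```bash
python3 -m crank '[[[0,0,0,-10,0,0,-1],[0,0,0,-20,0,0,-1],[0,0,0,-35,0,0,-1],[0,0,0,-50,0,0,-1],[0,0,0,-65,1,1,-1],[0,0,0,-80,1,1,-1],[0,0,0,-90,2,2,-1],[0,0,0,-93,2,2,-1],[0,0,0,-93,2,2,-1],[0,0,0,-93,2,2,-1],[0,0,0,-93,2,2,-1],[0,0,0,-93,2,2,-1]]]'; python3 - <<'E'
from h import *
s=state();print(s["force"],s["torque"],s["grip_width"]);go([.505,-.1785,.25],10,s)
im=get_image("side");t=get_image("top");cv2.imwrite("pics/t12.png",t)
cv2.imwrite("pics/s12.png",cv2.resize(im[100:400,150:450],(600,600)))
E
```

```text
time_s: 17.67
tcp_pos: [0.5039, -0.1776, 0.2484]
orientation: [0.543, 0.451, 0.544, -0.453]
force: [0.4, -0.8, -0.7]
grip_width: 0.0547
[ 0.43196608 -0.75880341 -0.67077146] [ 0.02472263 -0.17363696  0.05062842] 0.054720968781117964
yaw now 10.5 turn [0.5 0.1 0.2] shift [-1.6  0.9  1.1] j [ 1.04  0.4  -0.94  1.82  0.36  1.11  0.16]
```

View pics/s12.png

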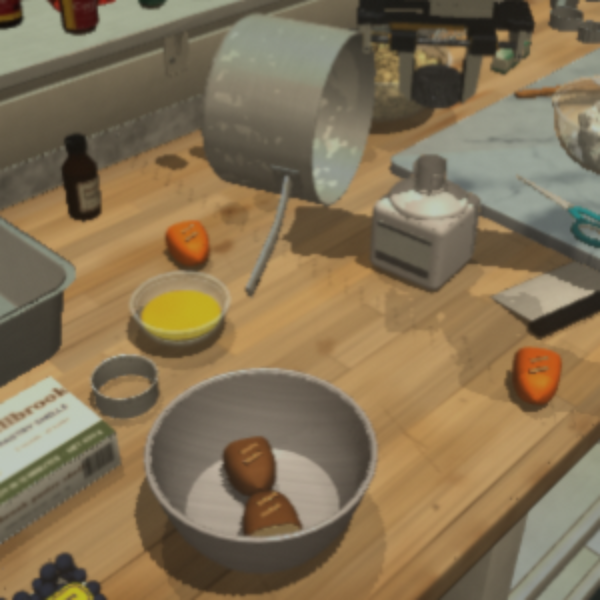

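View pics/t12.png

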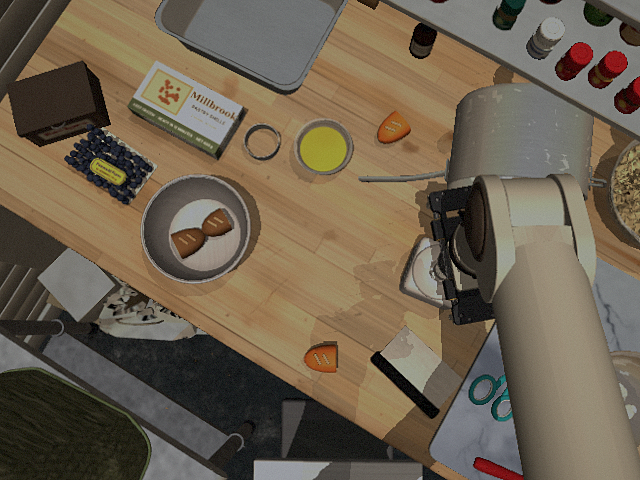

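The tub stands with its mouth open (side crop 430,170), and the cap is held level above it (440,85). Both crusts are in the bowl (250,465 and 270,510), and the yolk bowl and ring have not moved. One settling call, then I hand in.

```bash
python3 -m crank '[[[0,0,0,0,0,0,-1],[0,0,0,0,0,0,-1],[0,0,0,0,0,0,-1],[0,0,0,0,0,0,-1],[0,0,0,0,0,0,-1],[0,0,0,0,0,0,-1]]]'; python3 -c "
from plant import state,order
s=state();print(abs(s['joint_velocities']).max(),s['grip_width']);print(order.close_job())"
```

```text
time_s: 18.27
tcp_pos: [0.5041, -0.1776, 0.2486]
orientation: [0.544, 0.451, 0.544, -0.453]
force: [-1.7, -0.1, -0.5]
grip_width: 0.0545
0.0022456655240551834 0.05446232084483957
the job is handed in; nothing more can be done
None
```

The job is handed in at 18.3 s of the 61 s allowed. Hand-in reports no verdict, so what follows rests on my own readings and pictures.

**Bread ends:** Both brown bread ends are in the scrap bowl and let go; the orange look-alikes were left alone.

**Cap:** I gripped the cap round its side and pressed it about 6.5 mm onto its hard stop, at about 24 N. I turned it about 61° anticlockwise while pressed, then lifted it straight off. It ended held about 10 cm above the mouth.

**Last checks:**
- **Cap and arm:** the grip reads 54.5 mm, which matches the 55 mm cap. The arm was still, and the pictures show the cap level.
- **Tub and bowl:** the tub stands open on the bench, and the bowl is in place with both crusts inside.
- **Yolk bowl and ring:** both look unmoved.

**Disagreements:** The bowl centre estimated from the wrist and top pictures differed by up to about 15 mm. I aimed between them, and both crusts landed well inside.

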